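# Load specimen mounts into the carrier in reverse order

## Task

The carrier will be turned round when it goes into the instrument, so move the four specimen mounts from the dishes on the rack into the four pockets of the grey carrier in reverse order: the leftmost mount of the rack goes into the rightmost pocket, the next one into the pocket next to that, and so on, until the rightmost mount is in the leftmost pocket (left and right of both rows as seen from one and the same side). Keep the mounts upright, set them down rather than dropping them, and leave each standing flat on the floor of its pocket.

Things in the scene. Friction and masses are not known exactly. Their poses are not given: they have to be found in the camera images.
- mount_round: loose specimen mount of bright aluminium: a plain upright cylinder 34 mm in diameter, 50 mm tall, three small brass studs (2.5 mm high) on its top, about 130 g. Origin at the centre of its underside, z up; starts standing in dish_round, turned by up to 0.3 rad against the rack.
- mount_hex: loose specimen mount of bright aluminium: an upright hexagonal prism, 34 mm across flats (39 mm across corners); two of its flats face its own +x and -x, 50 mm tall, three small brass studs (2.5 mm high) on its top, about 130 g. Origin at the centre of its underside, z up; starts standing in dish_hex, turned by up to 0.3 rad against the rack.
- mount_square: loose specimen mount of bright aluminium: an upright square block 32 x 32 mm; its faces look along its own x and y, 50 mm tall, three small brass studs (2.5 mm high) on its top, about 130 g. Origin at the centre of its underside, z up; starts standing in dish_square, turned by up to 0.3 rad against the rack.
- mount_stepped: loose specimen mount of bright aluminium: a round foot 34 mm in diameter and 14 mm high with a thinner round post 22 mm in diameter above it (grip the post), 50 mm tall, three small brass studs (2.5 mm high) on its top, about 90 g. Origin at the centre of its underside, z up; starts standing in dish_stepped, turned by up to 0.3 rad against the rack.
- dish_round: fixed round open black dish on the rack; mount_round stands in it at the start, so it shows that mount's place in the row. 49 mm clear inside (across flats), walls 2.5 mm thick. Origin at the centre of its underside, 8 mm above the bench; floor 3 mm and rim 11 mm above the origin.
- dish_hex: fixed hexagonal open black dish on the rack; mount_hex stands in it at the start, so it shows that mount's place in the row. 49 mm clear inside (across flats), walls 2.5 mm thick. Origin at the centre of its underside, 8 mm above the bench; floor 3 mm and rim 11 mm above the origin.
- dish_square: fixed square open black dish on the rack; mount_square stands in it at the start, so it shows that mount's place in the row. 49 mm clear inside (across flats), walls 2.5 mm thick. Origin at the centre of its underside, 8 mm above the bench; floor 3 mm and rim 11 mm above the origin.
- dish_stepped: fixed octagonal open black dish on the rack; mount_stepped stands in it at the start, so it shows that mount's place in the row. 49 mm clear inside (across flats), walls 2.5 mm thick. Origin at the centre of its underside, 8 mm above the bench; floor 3 mm and rim 11 mm above the origin.
- rack: fixed source rack: white plate 74 x 280 x 8 mm, thin aluminium edge strips (tops 12 mm above the bench), carrying the four dishes in a row. Origin at the centre of its underside on the bench; its y axis runs along the row, dish centres at y = +99, +33, -33, -99 mm, x = 0; which dish is where varies. Yaw within 0.35 rad of zero. Lies left or right of the carrier.
- carrier: fixed grey carrier, 70 x 290 mm with its end ears, four open pockets in a row, each 62 x 62 mm inside, walls 4 mm thick. Origin at the centre of its underside on the bench; its y axis runs along the row, pocket centres at y = +99, +33, -33, -99 mm, x = 0; floors 8 mm, wall tops 16 mm above the bench. Yaw within 0.35 rad of zero: its +y end is on the same side as the rack's.
There are look-alikes about, which are no part of the job. Leave any blue or green look-alike of the mount_hex alone.

How it is judged:
By the outcome, as a careful person would: the job done as asked, in the order asked, and still so for the second after the job is handed in, with the robot touching nothing.
It also fails if it takes over 96 s, if anything falls off the work surface, if the arm or the gripper's body presses on something with over 40 N, if the wrist force passes 120 N, or if a joint passes its speed limit or range.

## Robot

A 6-joint arm with a two-finger parallel gripper is mounted at the origin on the work surface. World frame = base frame: x ahead of the robot, y to its left, z up, the work surface at z = 0. Lengths are in m, angles in degrees, forces in N, time in s.
With the tool pointing down it reaches from about 0.3 to 0.85 m from the base axis. Payload 4.2 kg.
Tool frame: the origin (TCP) lies on the centre line of the jaws, within the pads' length; the fingertips stand 14 mm ahead of it and the grasp point (between the pads) lies 5 mm behind it (manip.tips_ahead is the distance from the TCP to the fingertips, in m); z points along the fingers, y is the direction in which the jaws open and shut (so a half turn about z gives the same grasp; the last joint's range is limited). The gripper opens to 91 mm and grips with 3 to 60 N. Pads are 32 mm wide; open, the fingers measure 118 mm over their backs; the gripper's body (76 mm by 178 mm) begins 60 mm behind the grasp point.
Start: joints at [-1.146, 18.312, 89.639, -0, 72.044, -1.146], TCP at [0.575, 0, 0.228] pointing down, gripper open.
Joint ranges: [-177.97, 177.97], [-48.28, 115.42], [12.27, 149.76], [-77.06, 257.06], [2.81, 150.46], [-146.56, 146.56]. Speed limits (degrees/s): [147.25, 147.25, 180, 180, 180, 180].

## Interface

Orientations are given as a 3x3 rotation matrix whose columns are the frame's x, y, z axes.
In Python, from station import manip gives the robot as it stands.
- The arm moves only by the tool move_arm, never from a script. Its argument "deltas" is a list of rows, each a list of 3 entries, a list of its own where there are three numbers: the finger opening in cm, from 0 to 9.12, then the shift along the tool's x, y, z in cm, then the turn, a rotation vector about the tool's x, y, z in rad. In form: [[grip, [x, y, z], [ax, ay, az]], ...]. A call has 1 to 8 rows; each row shifts and turns the commanded pose from where the row before left it, along the tool's axes as they then stand; what a row does not reach is not made up. A row lasts 1/12 s, in which the tool goes at most 41.7 mm and 7.16 degrees, less where a joint would pass 70% of its speed; a pose out of reach is approached as far as the arm can. A call with a gripper value outside its range is refused whole. The fingers move at their own pace and stop on an object; the grip force is fixed at half the most. Time passes only in rows, so rows that do not move let the fingers close. It gives the time, the measured TCP pose, the force and the opening at its end, in the units of the state.
- manip.observe(): the state, without advancing time (a new reading comes with each control period).
- manip.camera(name): name is "scene" or "side" or "wrist"; returns the picture (384x512x3 uint8, red, green, blue); there is no depth.
- manip.camera_info(name): a dict with "K" (3x3 intrinsics, pixels), "extrinsics" (4x4, takes a point from camera to world coordinates). Camera axes: x right, y down, z forward; pixel columns grow to the right and rows downward; lengths in m; the calibration is good to about 2 mm. A picture is of the moment at which its call begins: read the wrist's pose just before it. camera_info takes no time and is no camera call; for the wrist camera it gives the pose at the moment of the call.
- manip.close_job(): hands the job in, once; it reports no verdict.
The state is a dict: "clock": time; "joint_pos": joint angles; "qd": joint speeds; "effort": joint torques, N m; "eef_pos": TCP position; "tcp_rot": TCP orientation; "ft_force": force on the tool from outside, world axes, zero at the start; "wrist_torque": the same for the moment, N m; "opening": finger opening in m.
Only numpy, scipy, OpenCV 4.12 (cv2) and the standard library are available. Lean on these libraries where they do the work, as an engineer would, in place of code of your own. Each camera call takes 0.05 s, during which the arm holds its last target. There are 200 camera calls.

## Working session

There is one attempt and no reset: what is moved stays moved. The work goes in short steps, Python scripts to look and compute and a tool call to move; the robot and the scene stay as the last step left them, time stands still between calls to the robot, and variables do not carry over. Pictures are saved under pics/ and viewed, about 12 in all and at most 16, crops included, and the job is handed in when it is done.

Besides the shell and the picture viewer there is one more tool, called after "Call:" as name([rows], argument=value, ...), one row to a line, values as JSON. move_arm: Moves the arm, as the interface text tells. Its arguments: {"type":"object","properties":{"deltas":{"type":"array"}},"required":["deltas"]}

```bash
ls; mkdir -p pics; python3 - <<'E'
from station import manip
import cv2,numpy as np
np.set_printoptions(precision=4,suppress=True)
s=manip.observe();print(s['clock'],s['eef_pos'],s['tcp_rot'],s['opening'],manip.tips_ahead)
for n in ['scene','side','wrist']:
    i=manip.camera_info(n);print(n,i['K'],i['extrinsics'])
    cv2.imwrite(f'pics/{n}0.png',manip.camera(n)[...,::-1])
E
```

```text
pics
0.0 [ 0.5745 -0.      0.2271] [[-0.      1.     -0.0018]
 [ 1.      0.      0.    ]
 [ 0.     -0.0018 -1.    ]] 0.09101110029567296 0.014
scene [[364.5429   0.     258.9951]
 [  0.     364.5429 196.6606]
 [  0.       0.       1.    ]] [[ 0.4224  0.608  -0.6722  1.1381]
 [ 0.9064 -0.2853  0.3116 -0.3105]
 [-0.0024 -0.7409 -0.6716  0.5874]
 [ 0.      0.      0.      1.    ]]
side [[448.2541   0.     251.2759]
 [  0.     448.2541 190.1971]
 [  0.       0.       1.    ]] [[-0.9145 -0.2392  0.3265  0.1995]
 [-0.4043  0.5739 -0.7122  0.8189]
 [-0.017  -0.7832 -0.6215  0.801 ]
 [ 0.      0.      0.      1.    ]]
wrist [[287.3359   0.     257.9864]
 [  0.     287.3359 189.2897]
 [  0.       0.       1.    ]] [[ 1.     -0.     -0.0012  0.575 ]
 [-0.0003 -0.9659 -0.2588  0.0713]
 [-0.0011  0.2588 -0.9659  0.3841]
 [ 0.      0.      0.      1.    ]]
```

View pics/scene0.png

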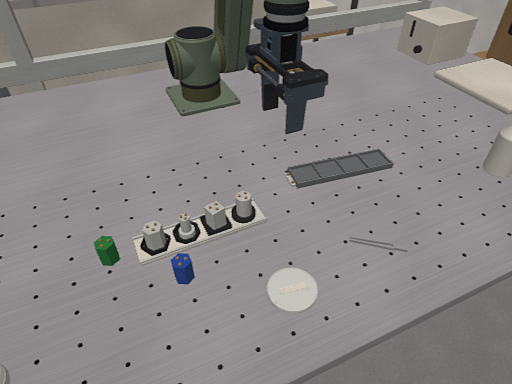

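View pics/side0.png

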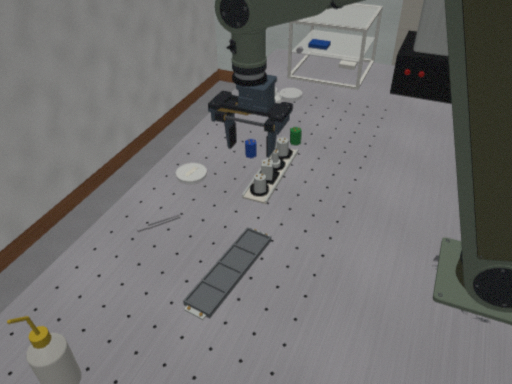

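View pics/wrist0.png

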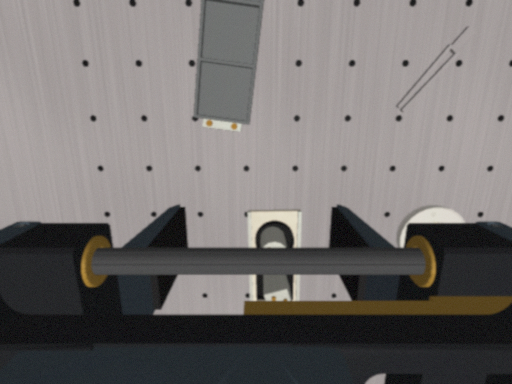

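The rack lies on the −y side, in the order hex, stepped, square, round towards +y. The carrier is on the +y side. The targets are therefore round→y−99, square→−33, stepped→+33, hex→+99. The blue and green hexes are look-alikes. Next I measure from the side and scene views.

```bash
cat > h.py <<'E'
from station import manip
import cv2,numpy as np
np.set_printoptions(precision=4,suppress=True)
def ray(px,info,z):
    K,T=info['K'],info['extrinsics']
    d=T[:3,:3]@np.linalg.solve(K,[px[0],px[1],1.]);o=T[:3,3]
    return o+d*(z-o[2])/d[2]
def proj(p,info):
    T=np.linalg.inv(info['extrinsics']);q=info['K']@(T[:3,:3]@np.array(p)+T[:3,3]);return q[:2]/q[2]
def biggest(mask,near,amin=30):
    cs,_=cv2.findContours(mask,cv2.RETR_EXTERNAL,cv2.CHAIN_APPROX_NONE)
    cs=[c for c in cs if cv2.contourArea(c)>amin]
    return min(cs,key=lambda c:-cv2.pointPolygonTest(c,near,True))
E
python3 - <<'E'
from h import *
for n,pt in [('scene',(340,168)),('side',(230,272))]:
    im=cv2.imread(f'pics/{n}0.png');hsv=cv2.cvtColor(im,cv2.COLOR_BGR2HSV)
    print(n,'carrier px',im[pt[1],pt[0]],'bench',im[300,400])
    info=manip.camera_info(n)
    g=cv2.cvtColor(im,cv2.COLOR_BGR2GRAY)
    m=((g<105)).astype(np.uint8)*255
    m=cv2.morphologyEx(m,cv2.MORPH_CLOSE,np.ones((3,3)))
    c=biggest(m,pt)
    w=np.array([ray(p[0],info,.014)[:2] for p in c],np.float32)*1000
    print('carrier rect',cv2.minAreaRect(w))
s=cv2.resize(cv2.imread('pics/scene0.png')[180:300,80:290],None,fx=3.5,fy=3.5,interpolation=cv2.INTER_CUBIC)
cv2.imwrite('pics/s1.png',s)
i=manip.camera_info('scene')
for n,p in dict(hex=(152,229),stepped=(185,217),square=(215,208),round=(243,197)).items(): print(n,ray(p,i,.061))
for p in [(135,237),(141,256),(267,217),(261,204)]: print('rack corner',ray(p,i,.010))
E
```

```text
scene carrier px [83 81 80] bench [140 139 144]
carrier rect ((544.409423828125, 191.07684326171875), (280.5791015625, 95.96622467041016), 82.82743835449219)
side carrier px [98 95 93] bench [131 129 130]
carrier rect ((535.1735229492188, 202.65097045898438), (278.001220703125, 88.34041595458984), 82.785400390625)
hex [ 0.6077 -0.296   0.061 ]
stepped [ 0.6031 -0.228   0.061 ]
square [ 0.6042 -0.1639  0.061 ]
round [ 0.5976 -0.0978  0.061 ]
rack corner [ 0.5639 -0.3322  0.01  ]
rack corner [ 0.6201 -0.3311  0.01  ]
rack corner [ 0.6287 -0.0549  0.01  ]
rack corner [ 0.585  -0.0491  0.01  ]
```

View pics/s1.png

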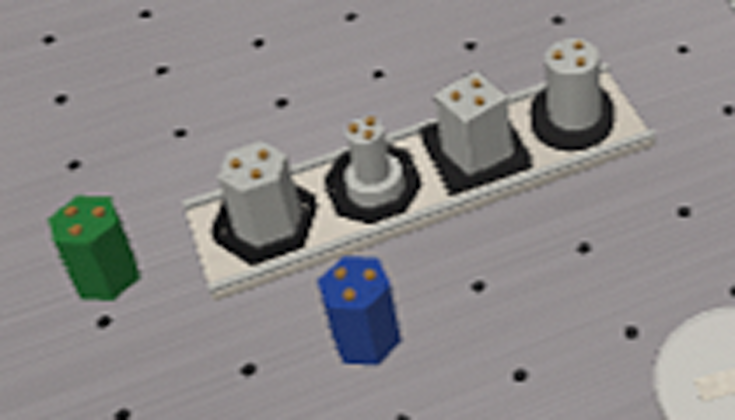

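Call:
move_arm([
  [9.1,[2,0,-2.5],[0,0,0]],
  [9.1,[2,0,-2.5],[0,0,0]],
  [9.1,[2,0,-2.5],[0,0,0]],
  [9.1,[2,0,-2.5],[0,0,0]],
  [9.1,[2,0,-2.5],[0,0,0]],
  [9.1,[0,0,0],[0,0,0]],
  [9.1,[0,0,0],[0,0,0]],
])

```text
clock: 0.73
eef_pos: [0.5753, 0.1008, 0.3539]
tcp_rot: [[-0.002, 1.0, 0.003], [1.0, 0.002, -0.0], [-0.0, 0.003, -1.0]]
ft_force: [-0.1, -0.2, -0.9]
opening: 0.091
```

```bash
cat > shot.py <<'E'
from h import *
import sys,pickle
s=manip.observe();i=manip.camera_info('wrist');im=manip.camera('wrist')[...,::-1]
cv2.imwrite(f'pics/{sys.argv[1]}.png',im);pickle.dump(i,open(f'pics/{sys.argv[1]}.pkl','wb'))
print(s['clock'],s['eef_pos'],s['ft_force'],s['opening'])
E
python3 shot.py car
```

```text
0.7333 [0.5753 0.1008 0.3539] [-0.0813 -0.2147 -0.9092] 0.09096682779189573
```

View pics/car.png

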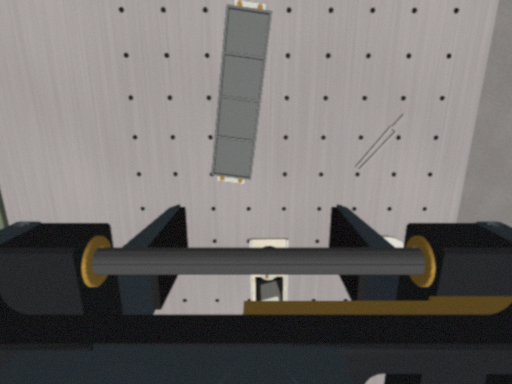

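Call:
move_arm([
  [9.1,[-3.8,0,1],[0,0,0]],
  [9.1,[-3.8,0,2],[0,0,0]],
  [9.1,[-3.8,0.4,2],[0,0,0]],
  [9.1,[-3.8,0.4,2],[0,0,0]],
  [9.1,[-3.8,0.4,2],[0,0,0]],
  [9.1,[-3.8,0.4,2],[0,0,0]],
  [9.1,[-3.8,0.4,0],[0,0,0]],
  [9.1,[0,0,0],[0,0,0]],
])

```text
clock: 1.45
eef_pos: [0.5925, -0.1669, 0.2421]
tcp_rot: [[0.007, 1.0, -0.007], [1.0, -0.007, -0.002], [-0.002, -0.007, -1.0]]
ft_force: [0.4, 0.2, -0.2]
opening: 0.0911
```

```bash
python3 shot.py r1
```

```text
1.45 [ 0.5925 -0.1669  0.2421] [ 0.4484  0.2081 -0.1752] 0.09105340401245463
```

Call:
move_arm([
  [9.1,[-3.5,0,0],[0,0,0]],
  [9.1,[-3.5,0,0],[0,0,0]],
  [9.1,[-3.5,0,0],[0,0,0]],
  [9.1,[-3.5,0,0],[0,0,0]],
  [9.1,[0,0,0],[0,0,0]],
  [9.1,[0,0,0],[0,0,0]],
])

```text
clock: 2.0
eef_pos: [0.5935, -0.3006, 0.2449]
tcp_rot: [[0.003, 1.0, -0.002], [1.0, -0.003, 0.002], [0.002, -0.002, -1.0]]
ft_force: [0.6, 0.8, 1.0]
opening: 0.0912
```

```bash
python3 shot.py r2; python3 -c "
import cv2,numpy as np
a=cv2.imread('pics/r1.png');b=cv2.imread('pics/r2.png')
cv2.imwrite('pics/r12.png',np.vstack([cv2.resize(x[:260,120:440],None,fx=1.7,fy=1.15) if 0 else x[:300,:] for x in (a,b)]))"
```

```text
2.0 [ 0.5935 -0.3006  0.2449] [0.5585 0.8147 1.0449] 0.09124795242523936
```

View pics/r12.png

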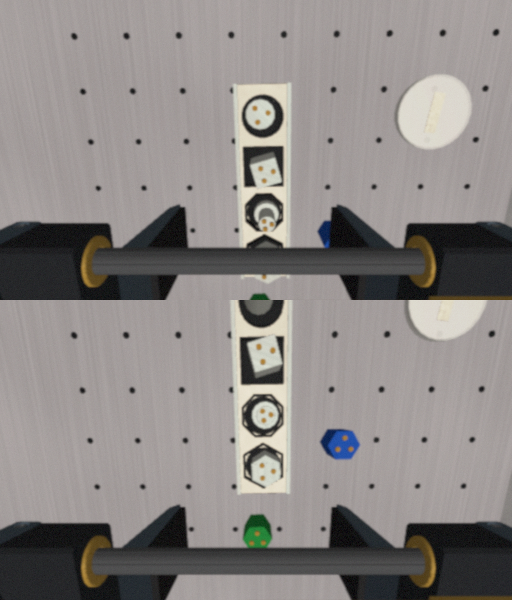

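The wrist views show round at r1 (262,114). In r2, square is at (265,54), stepped at (264,115) and hex at (266,168). Next I refine centres and yaws.

```bash
python3 - <<'E'
from h import *
import pickle
def load(n): return cv2.imread(f'pics/{n}.png'),pickle.load(open(f'pics/{n}.pkl','rb'))
im,i=load('car');m=(cv2.cvtColor(im,cv2.COLOR_BGR2GRAY)<110).astype(np.uint8)*255
c=biggest(cv2.morphologyEx(m,cv2.MORPH_CLOSE,np.ones((3,3))),(240,80))
w=np.array([ray(p[0],i,.016)[:2] for p in c],np.float32)*1000
r=cv2.minAreaRect(w);print('carrier',r)
im,i=load('r1')
print('plate',im[90,240],im[150,240],'top',im[114,255])
for n,v,p in [('round','r1',(258,118)),('square','r1',(270,168)),('square','r2',(262,62)),('stepped','r2',(263,118)),('hex','r2',(262,164))]:
    im,i=load(v);print(n,im[p[1],p[0]],end=' ')
    b=cv2.resize(im,None,fx=4,fy=4,interpolation=cv2.INTER_CUBIC)
    g=b.min(2);m=((g>170)).astype(np.uint8)*255
    hs=cv2.cvtColor(b,cv2.COLOR_BGR2HSV)
    br=((hs[...,1]>100)&(hs[...,2]>90)&(hs[...,0]<25)).astype(np.uint8)*255
    m=m|cv2.dilate(br,np.ones((5,5)))
    m=cv2.morphologyEx(m,cv2.MORPH_OPEN,np.ones((9,9)))
    c=biggest(m,(p[0]*4,p[1]*4))
    w=np.array([ray((q[0]-1.5)/4,i,.061)[:2] for q in c],np.float32)*1000
    h=cv2.convexHull(w)
    print('A',cv2.contourArea(h),'rect',cv2.minAreaRect(w),'circ',cv2.minEnclosingCircle(w))
    if n=='hex': print(cv2.approxPolyDP(h,4,True)[:,0])
    # studs
    st=[cv2.moments(k) for k in cv2.findContours(br,cv2.RETR_EXTERNAL,cv2.CHAIN_APPROX_NONE)[0] if cv2.contourArea(k)>20]
    S=np.array([ray((np.array([k['m10']/k['m00'],k['m01']/k['m00']])-1.5)/4,i,.0635)[:2] for k in st])*1000
    cen=w.mean(0);S=S[np.linalg.norm(S-cen,axis=1)<18];print('  studs',S.tolist(),S.mean(0))
# rack plate
im,i=load('r1');b=im[...,0]
E
```

```text
carrier ((543.3748168945312, 192.91818237304688), (266.199462890625, 68.74266052246094), 82.4876937866211)
plate [196 217 224] [196 216 222] top [199 212 209]
round [191 206 205] A 13031.9114361119 rect ((597.82568359375, -163.5805206298828), (66.01651763916016, 198.96575927734375), 0.9538280367851257) circ ((597.4722290039062, -163.58639526367188), 104.1827163696289)
  studs [[598.6035291954765, -175.03539845699447], [609.3420270796937, -163.74424780831347], [594.3473544969597, -160.2214054534097]] [ 600.7643 -166.3337]
square [197 210 205] A 13031.9114361119 rect ((597.82568359375, -163.5805206298828), (66.01651763916016, 198.96575927734375), 0.9538280367851257) circ ((597.4722290039062, -163.58639526367188), 104.1827163696289)
  studs [[598.6035291954765, -175.03539845699447], [609.3420270796937, -163.74424780831347], [594.3473544969597, -160.2214054534097]] [ 600.7643 -166.3337]
square [ 59 129 171] A 13980.88603796577 rect ((598.3453369140625, -220.61056518554688), (66.57080841064453, 211.72804260253906), 0.9373013973236084) circ ((597.7808837890625, -220.61973571777344), 110.5724868774414)
  studs [[598.3143256678944, -227.30749888598902]] [ 598.3143 -227.3075]
stepped [114 153 178] A 13980.88603796577 rect ((598.3453369140625, -220.61056518554688), (66.57080841064453, 211.72804260253906), 0.9373013973236084) circ ((597.7808837890625, -220.61973571777344), 110.5724868774414)
  studs [[598.3143256678944, -227.30749888598902]] [ 598.3143 -227.3075]
hex [ 73 132 170] A 13980.88603796577 rect ((598.3453369140625, -220.61056518554688), (66.57080841064453, 211.72804260253906), 0.9373013973236084) circ ((597.7808837890625, -220.61973571777344), 110.5724868774414)
[[ 564.1307 -115.2921]
 [ 567.044  -325.4608]
 [ 631.4312 -325.9474]
 [ 629.9055 -115.5272]]
  studs [[598.3143256678944, -227.30749888598902]] [ 598.3143 -227.3075]
```

```bash
python3 - <<'E'
from h import *
import pickle
def load(n): return cv2.imread(f'pics/{n}.png'),pickle.load(open(f'pics/{n}.pkl','rb'))
for n,v,p in [('round','r1',(262,114)),('square','r1',(266,171)),('square','r2',(265,54)),('stepped','r2',(264,115)),('hex','r2',(266,168))]:
    im,i=load(v)
    b=cv2.resize(im,None,fx=4,fy=4,interpolation=cv2.INTER_CUBIC).astype(int)
    m=((b.min(2)>165)&(b[...,2]-b[...,0]<21))|((b[...,2]-b[...,0]>40))
    m=cv2.morphologyEx(m.astype(np.uint8)*255,cv2.MORPH_CLOSE,np.ones((15,15)))
    m=cv2.morphologyEx(m,cv2.MORPH_OPEN,np.ones((15,15)))
    c=biggest(m,(p[0]*4,p[1]*4))
    w=np.array([ray((q[0]-1.5)/4,i,.061)[:2] for q in c],np.float32)*1000
    h=cv2.convexHull(w);M=cv2.moments(h)
    print(n,'A',cv2.contourArea(h),'cen',M['m10']/M['m00'],M['m01']/M['m00'],'rect',cv2.minAreaRect(w),'\n   circ',cv2.minEnclosingCircle(w))
    if n=='hex': print(cv2.approxPolyDP(h,3,True)[:,0])
    x,y=p;cv2.imwrite(f'pics/z_{n}_{v}.png',np.hstack([b[y*4-110:y*4+110,x*4-110:x*4+110].clip(0,255).astype(np.uint8),cv2.cvtColor(m[y*4-110:y*4+110,x*4-110:x*4+110],cv2.COLOR_GRAY2BGR)]))
cv2.imwrite('pics/z.png',np.vstack([cv2.resize(cv2.imread(f'pics/z_{k}.png'),(290,145)) for k in ('round_r1','square_r2','stepped_r2','hex_r2')]))
E
```

```text
round A 781.3908707969822 cen 594.3041434723391 -97.93505603952893 rect ((594.3330078125, -97.85079956054688), (31.071657180786133, 31.350257873535156), 89.60210418701172) 
   circ ((594.3252563476562, -97.88226318359375), 16.01118278503418)
square A 925.4979439564049 cen 600.6425816556482 -166.85513783226094 rect ((600.2828979492188, -167.02743530273438), (31.65786361694336, 31.048381805419922), 16.582517623901367) 
   circ ((600.2579345703125, -166.55389404296875), 20.569490432739258)
square A 938.6410255772062 cen 600.995980217909 -166.4735234032908 rect ((600.9752197265625, -166.3236846923828), (31.172344207763672, 31.536827087402344), 15.658740043640137) 
   circ ((601.0616455078125, -166.39663696289062), 21.032333374023438)
stepped A 658.3874143622816 cen 601.2783591423768 -231.82056637066438 rect ((601.159423828125, -231.789306640625), (28.33938217163086, 28.497770309448242), 89.8302993774414) 
   circ ((601.317138671875, -231.84970092773438), 14.747861862182617)
hex A 969.3997091222554 cen 602.8074671835584 -297.67330585671215 rect ((602.8639526367188, -297.7465515136719), (33.41560363769531, 36.66618728637695), 0.9352191090583801) 
   circ ((602.786376953125, -297.563232421875), 18.84807014465332)
[[ 599.6285 -279.4639]
 [ 586.4557 -288.1528]
 [ 586.3109 -305.6414]
 [ 606.1094 -316.0291]
 [ 619.1171 -306.9736]
 [ 618.5199 -288.2415]]
```

View pics/z.png

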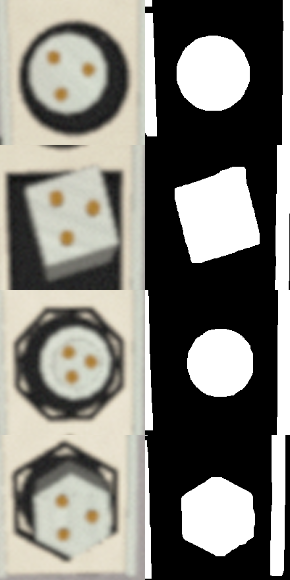

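Call:
move_arm([
  [8,[0.3,0.4,3],[0,0,0]],
  [8,[0,0.5,3],[0,0,0]],
  [8,[0,0,3],[0,0,0]],
  [8,[0,0,3],[0,0,0]],
  [8,[0,0,2],[0,0,0]],
  [8,[0,0,1],[0,0,0]],
  [8,[0,0,0],[0,0,0]],
  [8,[0,0,0],[0,0,0]],
])

```text
clock: 2.72
eef_pos: [0.6039, -0.2958, 0.0969]
tcp_rot: [[-0.001, 1.0, 0.001], [1.0, 0.001, 0.0], [0.0, 0.001, -1.0]]
ft_force: [-0.4, 0.7, 0.9]
opening: 0.0799
```

Call:
move_arm([
  [8,[-0.2,-0.1,2],[0,0,0]],
  [8,[0,0,2],[0,0,0]],
  [8,[0,0,1],[0,0,0]],
  [8,[0,0,0.4],[0,0,0]],
  [8,[0,0,0],[0,0,0]],
  [2.8,[0,0,0],[0,0,0]],
  [2.8,[0,0,0],[0,0,0]],
  [2.8,[0,0,0],[0,0,0]],
])

```text
clock: 3.38
eef_pos: [0.6032, -0.2991, 0.0436]
tcp_rot: [[-0.0, 1.0, 0.002], [1.0, 0.0, -0.001], [-0.001, 0.002, -1.0]]
ft_force: [0.4, -0.1, 0.5]
opening: 0.0625
```

Call:
move_arm([
  [2.8,[0,0,0],[0,0,0]],
  [2.8,[0,0,0],[0,0,0]],
  [2.8,[0,0,0],[0,0,0]],
  [2.8,[0,0,0],[0,0,0]],
  [2.8,[0,0,0],[0,0,0]],
])

```text
clock: 3.8
eef_pos: [0.6025, -0.2987, 0.0424]
tcp_rot: [[0.0, 1.0, 0.0], [1.0, -0.0, 0.0], [0.0, 0.0, -1.0]]
ft_force: [-0.9, -0.1, 0.9]
opening: 0.0341
```

Call:
move_arm([
  [2.8,[0,0,-1],[0,0,0]],
  [2.8,[0,0,-2],[0,0,0]],
  [2.8,[0,0,-2.5],[0,0,0]],
  [2.8,[0.5,0,-2],[0,0,0]],
  [2.8,[1.5,0,-1],[0,0,0]],
  [2.8,[2.5,-0.2,0],[0,0,0]],
  [2.8,[3.5,-0.3,0],[0,0,0]],
  [2.8,[3.5,-0.3,0],[0,0,0]],
])

```text
clock: 4.47
eef_pos: [0.5937, -0.1821, 0.1273]
tcp_rot: [[0.002, 1.0, -0.0], [1.0, -0.002, 0.001], [0.001, -0.0, -1.0]]
ft_force: [0.8, 0.7, -1.6]
opening: 0.0342
```

Call:
move_arm([
  [2.8,[3.5,-0.3,0],[0,0,0]],
  [2.8,[3.5,-0.3,0],[0,0,0]],
  [2.8,[3.5,-0.3,0],[0,0,0]],
  [2.8,[3.5,-0.3,0],[0,0,0]],
  [2.8,[3.5,-0.3,0],[0,0,0]],
  [2.8,[3.5,-0.3,0],[0,0,0]],
  [2.8,[3.5,-0.3,0],[0,0,0]],
  [2.8,[3.5,-0.3,0],[0,0,0]],
])

```text
clock: 5.13
eef_pos: [0.569, 0.0987, 0.1272]
tcp_rot: [[-0.0, 1.0, -0.001], [1.0, 0.0, 0.0], [0.0, -0.001, -1.0]]
ft_force: [0.6, 0.1, -0.6]
opening: 0.0341
```

Call:
move_arm([
  [2.8,[3.5,-0.3,0],[0,0,0]],
  [2.8,[3.5,-0.3,0],[0,0,0]],
  [2.8,[3.5,-0.3,0],[0,0,0]],
  [2.8,[3,-0.3,0],[0,0,0]],
  [2.8,[2,0,0],[0,0,0]],
  [2.8,[1,0,0],[0,0,0]],
  [2.8,[0,0,0],[0,0,0]],
  [2.8,[0,0,0],[0,0,0]],
])

```text
clock: 5.8
eef_pos: [0.5578, 0.261, 0.127]
tcp_rot: [[-0.001, 1.0, -0.001], [1.0, 0.001, -0.001], [-0.001, -0.001, -1.0]]
ft_force: [-0.0, 0.7, -0.4]
opening: 0.0339
```

```bash
python3 shot.py p1
```

```text
5.8 [0.5578 0.261  0.127 ] [-0.0311  0.7347 -0.376 ] 0.033864977546406286
```

View pics/p1.png

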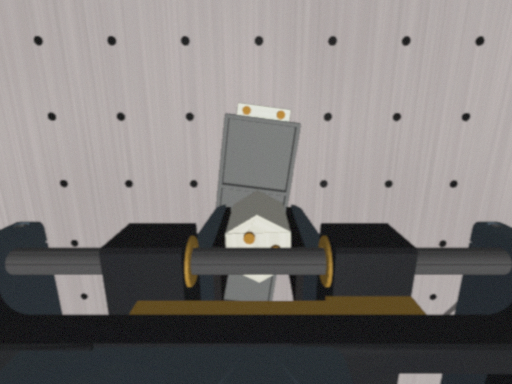

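```bash
python3 - <<'E'
from h import *
import pickle
i=pickle.load(open('pics/p1.pkl','rb'))
y=np.array([np.sin(np.radians(7.5)),np.cos(np.radians(7.5))]);x=np.array([y[1],-y[0]]);c=np.array([.5434,.1929])
for a,b in [(-.035,.134),(.035,.134),(-.031,.068),(.031,.068)]:
    print(proj([*(c+a*x+b*y),.016],i))
E
```

```text
[222.7639 114.3549]
[299.3412 124.7882]
[220.0651 185.2463]
[283.7986 193.3947]
```

Call:
move_arm([
  [2.8,[1,-0.1,0.5],[0,0,0]],
  [2.8,[1.5,-0.1,1.5],[0,0,0]],
  [2.8,[0.5,0,2],[0,0,0]],
  [2.8,[0,0,2],[0,0,0]],
  [2.8,[0,0,1.2],[0,0,0]],
  [2.8,[0,0,0.5],[0,0,0]],
  [2.8,[0,0,0],[0,0,0]],
  [2.8,[0,0,0],[0,0,0]],
])

```text
clock: 6.52
eef_pos: [0.557, 0.291, 0.0507]
tcp_rot: [[0.001, 1.0, 0.001], [1.0, -0.001, 0.0], [0.0, 0.001, -1.0]]
ft_force: [-0.1, 0.4, -0.3]
opening: 0.034
```

Call:
move_arm([
  [2.8,[0,0,0.4],[0,0,0]],
  [2.8,[0,0,0.3],[0,0,0]],
  [2.8,[0,0,0.2],[0,0,0]],
  [2.8,[0,0,0.1],[0,0,0]],
  [2.8,[0,0,0.1],[0,0,0]],
  [2.8,[0,0,0],[0,0,0]],
  [2.8,[0,0,0],[0,0,0]],
])

```text
clock: 7.1
eef_pos: [0.5565, 0.2914, 0.0394]
tcp_rot: [[-0.0, 1.0, 0.0], [1.0, 0.0, 0.0], [0.0, 0.0, -1.0]]
ft_force: [-0.1, 0.0, -1.3]
opening: 0.0339
```

Call:
move_arm([
  [2.8,[0,0,0.05],[0,0,0]],
  [2.8,[0,0,0],[0,0,0]],
])

```text
clock: 7.27
eef_pos: [0.5566, 0.2913, 0.0394]
tcp_rot: [[0.0, 1.0, 0.0], [1.0, -0.0, 0.0], [0.0, 0.0, -1.0]]
ft_force: [-0.9, -0.3, 3.7]
opening: 0.0343
```

Call:
move_arm([
  [6,[0,0,0],[0,0,0]],
  [6,[0,0,0],[0,0,0]],
  [6,[0,0,0],[0,0,0]],
  [6,[0,0,-1],[0,0,0]],
  [6,[0,0,-2.5],[0,0,0]],
  [6,[0,0,-3],[0,0,0]],
  [6,[-1,0,-2],[0,0,0]],
  [6,[-3,0.3,-0.5],[0,0,0]],
])

```text
clock: 7.93
eef_pos: [0.5617, 0.2549, 0.1337]
tcp_rot: [[-0.003, 1.0, 0.008], [1.0, 0.003, 0.005], [0.005, 0.008, -1.0]]
ft_force: [0.7, -0.1, -0.3]
opening: 0.0599
```

Call:
move_arm([
  [6,[-4,0.3,0],[0,0,0]],
  [6,[-4,0.3,0],[0,0,0]],
  [6,[-4,0.3,0],[0,0,0]],
  [6,[-4,0.3,0],[0,0,0]],
  [6,[-4,0.3,0],[0,0,0]],
  [6,[-4,0.3,0],[0,0,0]],
  [6,[-4,0.4,0],[0,0,0]],
  [6,[-4,0.4,0],[0,0,0]],
])

```text
clock: 8.6
eef_pos: [0.5855, -0.0707, 0.1297]
tcp_rot: [[-0.0, 1.0, 0.001], [1.0, 0.0, -0.0], [-0.0, 0.001, -1.0]]
ft_force: [0.9, 0.4, 0.5]
opening: 0.0602
```

Call:
move_arm([
  [6,[-4,0.4,0],[0,0,0]],
  [6,[-4,0.4,0],[0,0,0]],
  [6,[-4,0.4,0],[0,0,0]],
  [6,[-3,0.4,0],[0,0,0]],
  [6,[-1,0,0],[0,0,0]],
  [6,[0,0,0],[0,0,0]],
  [6,[0,0,0],[0,0,0]],
])

```text
clock: 9.18
eef_pos: [0.6012, -0.2283, 0.1289]
tcp_rot: [[0.001, 1.0, -0.0], [1.0, -0.001, 0.001], [0.001, -0.0, -1.0]]
ft_force: [-0.1, 0.6, -0.3]
opening: 0.0603
```

Call:
move_arm([
  [6,[-0.4,0.1,1.5],[0,0,0]],
  [6,[0,0,2.5],[0,0,0]],
  [6,[0,0,2.5],[0,0,0]],
  [6,[0,0,1.3],[0,0,0]],
  [6,[0,0,0.8],[0,0,0]],
  [6,[0,0,0],[0,0,0]],
  [6,[0,0,0],[0,0,0]],
])

```text
clock: 9.77
eef_pos: [0.6029, -0.2315, 0.0433]
tcp_rot: [[-0.001, 1.0, 0.0], [1.0, 0.001, 0.0], [0.0, 0.0, -1.0]]
ft_force: [-0.1, 0.2, 0.2]
opening: 0.06
```

Call:
move_arm([
  [1.5,[0,0,0],[0,0,0]],
  [1.5,[0,0,0],[0,0,0]],
  [1.5,[0,0,0],[0,0,0]],
  [1.5,[0,0,0],[0,0,0]],
  [1.5,[0,0,0],[0,0,0]],
  [1.5,[0,0,0],[0,0,0]],
  [1.5,[0,0,0],[0,0,0]],
])

```text
clock: 10.35
eef_pos: [0.6024, -0.2328, 0.043]
tcp_rot: [[0.0, 1.0, 0.0], [1.0, -0.0, -0.0], [-0.0, 0.0, -1.0]]
ft_force: [-0.4, 0.4, 2.4]
opening: 0.0214
```

Call:
move_arm([
  [1.5,[0,0,-1],[0,0,0]],
  [1.5,[0,0,-2],[0,0,0]],
  [1.5,[0,0,-2.5],[0,0,0]],
  [1.5,[0.5,0,-2],[0,0,0]],
  [1.5,[1.5,0,-1],[0,0,0]],
  [1.5,[2.5,-0.3,0],[0,0,0]],
  [1.5,[3.5,-0.4,0],[0,0,0]],
  [1.5,[3.5,-0.4,0],[0,0,0]],
])

```text
clock: 11.02
eef_pos: [0.5908, -0.1161, 0.1278]
tcp_rot: [[0.002, 1.0, -0.0], [1.0, -0.002, 0.001], [0.001, -0.0, -1.0]]
ft_force: [-0.4, 0.4, -0.7]
opening: 0.0213
```

Call:
move_arm([
  [1.5,[3.5,-0.4,0],[0,0,0]],
  [1.5,[3.5,-0.4,0],[0,0,0]],
  [1.5,[3.5,-0.4,0],[0,0,0]],
  [1.5,[3.5,-0.4,0],[0,0,0]],
  [1.5,[3.5,-0.4,0],[0,0,0]],
  [1.5,[3.5,-0.4,0],[0,0,0]],
  [1.5,[3.5,-0.4,0],[0,0,0]],
  [1.5,[3.5,-0.4,0],[0,0,0]],
])

```text
clock: 11.68
eef_pos: [0.558, 0.1647, 0.1277]
tcp_rot: [[-0.0, 1.0, -0.001], [1.0, 0.0, 0.0], [0.0, -0.001, -1.0]]
ft_force: [0.8, -0.6, -0.2]
opening: 0.0215
```

Call:
move_arm([
  [1.5,[3,-0.4,0],[0,0,0]],
  [1.5,[2,-0.3,0],[0,0,0]],
  [1.5,[1,0,0],[0,0,0]],
  [1.5,[0,0,0],[0,0,0]],
  [1.5,[0,0,0],[0,0,0]],
])

```text
clock: 12.1
eef_pos: [0.5521, 0.2221, 0.1275]
tcp_rot: [[-0.001, 1.0, -0.001], [1.0, 0.001, -0.001], [-0.001, -0.001, -1.0]]
ft_force: [1.1, -0.2, -1.1]
opening: 0.0212
```

Call:
move_arm([
  [1.5,[0.35,-0.4,0.5],[0,0,0]],
  [1.5,[0,0,1.5],[0,0,0]],
  [1.5,[0,0,2],[0,0,0]],
  [1.5,[0,0,2],[0,0,0]],
  [1.5,[0,0,1.2],[0,0,0]],
  [1.5,[0,0,0.5],[0,0,0]],
  [1.5,[0,0,0.3],[0,0,0]],
  [1.5,[0,0,0],[0,0,0]],
])

```text
clock: 12.77
eef_pos: [0.5485, 0.225, 0.0475]
tcp_rot: [[0.001, 1.0, -0.0], [1.0, -0.001, -0.0], [-0.0, -0.0, -1.0]]
ft_force: [0.9, 0.4, -1.2]
opening: 0.0214
```

Call:
move_arm([
  [1.5,[0,0,0.3],[0,0,0]],
  [1.5,[0,0,0.2],[0,0,0]],
  [1.5,[0,0,0.1],[0,0,0]],
  [1.5,[0,0,0],[0,0,0]],
  [1.5,[0,0,0],[0,0,0]],
])

```text
clock: 13.18
eef_pos: [0.5486, 0.2259, 0.042]
tcp_rot: [[-0.0, 1.0, 0.001], [1.0, 0.0, 0.0], [0.0, 0.001, -1.0]]
ft_force: [0.6, 0.8, -1.3]
opening: 0.0212
```

Call:
move_arm([
  [1.5,[0,0,0.1],[0,0,0]],
  [1.5,[0,0,0.1],[0,0,0]],
  [1.5,[0,0,0.05],[0,0,0]],
  [1.5,[0,0,0],[0,0,0]],
])

```text
clock: 13.52
eef_pos: [0.5487, 0.2259, 0.04]
tcp_rot: [[-0.0, 1.0, 0.001], [1.0, 0.0, 0.0], [0.0, 0.001, -1.0]]
ft_force: [-1.3, -1.0, 4.4]
opening: 0.0217
```

Call:
move_arm([
  [6,[0,0,0],[0,0,0]],
  [6,[0,0,0],[0,0,0]],
  [6,[0,0,0],[0,0,0]],
  [6,[0,0,-1],[0,0,0]],
  [6,[0,0,-2.5],[0,0,0]],
  [7,[0,0,-3],[0,0,0]],
  [8,[-1,0,-2],[0,0,0]],
  [8,[-3,0.4,-0.5],[0,0,0]],
])

```text
clock: 14.18
eef_pos: [0.5546, 0.1889, 0.1339]
tcp_rot: [[-0.004, 1.0, 0.008], [1.0, 0.004, 0.004], [0.004, 0.008, -1.0]]
ft_force: [0.2, -0.2, 0.1]
opening: 0.072
```

Call:
move_arm([
  [8,[-4,0.6,0],[0,0,0]],
  [8,[-4,0.6,0],[0,0,0]],
  [8,[-4,0.6,0],[0,0,0]],
  [8,[-4,0.6,0],[0,0,0]],
  [8,[-4,0.6,0],[0,0,0]],
  [8,[-4,0.6,0],[0,0,0]],
  [8,[-4,0.6,0],[0,0,0]],
  [8,[-4,0.5,0],[0,0,0]],
])

```text
clock: 14.85
eef_pos: [0.5997, -0.1363, 0.1301]
tcp_rot: [[0.0, 1.0, 0.001], [1.0, -0.0, -0.0], [-0.0, 0.001, -1.0]]
ft_force: [0.6, -0.4, 0.2]
opening: 0.0799
```

Call:
move_arm([
  [8,[-2.2,0.2,0],[0,0,0]],
  [8,[-1,0,0],[0,0,0]],
  [8,[0,0,0],[0,0,-0.1]],
  [8,[0,0,0],[0,0,-0.1]],
  [8,[0,0,0],[0,0,-0.08]],
  [8,[0,0,0],[0,0,0]],
  [8,[0,0,0],[0,0,0]],
])

```text
clock: 15.43
eef_pos: [0.6014, -0.1653, 0.1296]
tcp_rot: [[-0.275, 0.961, 0.0], [0.961, 0.275, 0.0], [0.0, 0.0, -1.0]]
ft_force: [0.6, -0.3, -0.5]
opening: 0.0799
```

Call:
move_arm([
  [8,[-0.1,0,1.5],[0,0,0]],
  [8,[0,0,2.5],[0,0,0]],
  [8,[0,0,2.5],[0,0,0]],
  [8,[0,0,1.3],[0,0,0]],
  [8,[0,0,0.8],[0,0,0]],
  [8,[0,0,0],[0,0,0]],
  [4,[0,0,0],[0,0,0]],
  [2.6,[0,0,0],[0,0,0]],
])

```text
clock: 16.1
eef_pos: [0.6027, -0.1672, 0.0445]
tcp_rot: [[-0.276, 0.961, 0.002], [0.961, 0.276, -0.001], [-0.001, 0.002, -1.0]]
ft_force: [0.4, 0.3, 1.0]
opening: 0.0692
```

Call:
move_arm([
  [2.6,[0,0,0],[0,0,0]],
  [2.6,[0,0,0],[0,0,0]],
  [2.6,[0,0,0],[0,0,0]],
  [2.6,[0,0,0],[0,0,0]],
  [2.6,[0,0,0],[0,0,0]],
  [2.6,[0,0,0],[0,0,0]],
])

```text
clock: 16.6
eef_pos: [0.6017, -0.1672, 0.0434]
tcp_rot: [[-0.276, 0.961, 0.0], [0.961, 0.276, -0.0], [-0.0, 0.0, -1.0]]
ft_force: [-0.7, -0.7, 0.2]
opening: 0.0314
```

Call:
move_arm([
  [2.6,[0,0,-1],[0,0,0]],
  [2.6,[0,0,-2],[0,0,0]],
  [2.6,[0,0,-2.5],[0,0,0]],
  [2.6,[0,0,-2],[0,0,0]],
  [2.6,[0,0,-1],[0,0,0.1]],
  [2.6,[0,0,0],[0,0,0.1]],
  [2.6,[0,0,0],[0,0,0.08]],
  [2.6,[1.5,-0.4,0],[0,0,0]],
])

```text
clock: 17.27
eef_pos: [0.5985, -0.1539, 0.1291]
tcp_rot: [[0.004, 1.0, 0.002], [1.0, -0.004, -0.002], [-0.002, 0.002, -1.0]]
ft_force: [0.4, 0.3, -0.9]
opening: 0.0317
```

Call:
move_arm([
  [2.6,[2.5,-0.6,0],[0,0,0]],
  [2.6,[3.5,-0.6,0],[0,0,0]],
  [2.6,[3.5,-0.6,0],[0,0,0]],
  [2.6,[3.5,-0.6,0],[0,0,0]],
  [2.6,[3.5,-0.6,0],[0,0,0]],
  [2.6,[3.5,-0.6,0],[0,0,0]],
  [2.6,[3.5,-0.6,0],[0,0,0]],
  [2.6,[3.5,-0.6,0],[0,0,0]],
])

```text
clock: 17.93
eef_pos: [0.5483, 0.1201, 0.1285]
tcp_rot: [[-0.002, 1.0, -0.001], [1.0, 0.002, 0.0], [0.0, -0.001, -1.0]]
ft_force: [-0.2, 0.7, -1.4]
opening: 0.0319
```

Call:
move_arm([
  [2.6,[2.5,-0.6,0],[0,0,0]],
  [2.6,[1.2,-0.4,0],[0,0,0]],
  [2.6,[0,0,0],[0,0,0]],
  [2.6,[0,0,0],[0,0,0]],
])

```text
clock: 18.27
eef_pos: [0.5392, 0.1551, 0.1284]
tcp_rot: [[-0.003, 1.0, -0.0], [1.0, 0.003, -0.001], [-0.001, -0.0, -1.0]]
ft_force: [0.1, -0.6, -1.4]
opening: 0.0316
```

Target (0.539, 0.160, 0.0404).

Call:
move_arm([
  [2.6,[0.5,0,0.5],[0,0,0]],
  [2.6,[0,0,1.5],[0,0,0]],
  [2.6,[0,0,2],[0,0,0]],
  [2.6,[0,0,2],[0,0,0]],
  [2.6,[0,0,1.2],[0,0,0]],
  [2.6,[0,0,0.5],[0,0,0]],
  [2.6,[0,0,0.3],[0,0,0]],
  [2.6,[0,0,0],[0,0,0]],
])

```text
clock: 18.93
eef_pos: [0.5399, 0.1592, 0.0479]
tcp_rot: [[0.001, 1.0, -0.0], [1.0, -0.001, -0.0], [-0.0, -0.0, -1.0]]
ft_force: [-0.4, -0.1, 0.2]
opening: 0.032
```

Call:
move_arm([
  [2.6,[0,0,0.3],[0,0,0]],
  [2.6,[0,0,0.2],[0,0,0]],
  [2.6,[0,0,0.1],[0,0,0]],
  [2.6,[0,0,0],[0,0,0]],
  [2.6,[0,0,0],[0,0,0]],
])

```text
clock: 19.35
eef_pos: [0.5399, 0.1599, 0.0425]
tcp_rot: [[-0.0, 1.0, 0.001], [1.0, 0.0, 0.0], [0.0, 0.001, -1.0]]
ft_force: [0.3, -0.2, -2.3]
opening: 0.0316
```

Call:
move_arm([
  [2.6,[0,0,0.1],[0,0,0]],
  [2.6,[0,0,0.1],[0,0,0]],
  [2.6,[0,0,0.05],[0,0,0]],
  [2.6,[0,0,0],[0,0,0]],
])

```text
clock: 19.68
eef_pos: [0.5399, 0.1599, 0.0404]
tcp_rot: [[-0.0, 1.0, 0.001], [1.0, 0.0, 0.0], [0.0, 0.001, -1.0]]
ft_force: [-1.8, -0.4, 3.6]
opening: 0.032
```

Call:
move_arm([
  [6,[0,0,0],[0,0,0]],
  [6,[0,0,0],[0,0,0]],
  [6,[0,0,0],[0,0,0]],
  [6,[0,0,-1],[0,0,0]],
  [6,[0,0,-2.5],[0,0,0]],
  [7,[0,0,-3],[0,0,0]],
  [8,[-1,0,-2],[0,0,0]],
  [8,[-3,0.5,-0.5],[0,0,0]],
])

```text
clock: 20.35
eef_pos: [0.5468, 0.1225, 0.1343]
tcp_rot: [[-0.004, 1.0, 0.008], [1.0, 0.004, 0.003], [0.003, 0.008, -1.0]]
ft_force: [0.8, -0.7, 0.2]
opening: 0.0772
```

Call:
move_arm([
  [8,[-4,0.9,0],[0,0,0]],
  [8,[-4,0.9,0],[0,0,0]],
  [8,[-4,0.9,0],[0,0,0]],
  [8,[-4,0.9,0],[0,0,0]],
  [8,[-3.5,0.9,0],[0,0,0]],
  [8,[-2,0.4,0],[0,0,0]],
  [8,[0,0,0],[0,0,0]],
  [8,[0,0,0],[0,0,0]],
])

```text
clock: 21.02
eef_pos: [0.5938, -0.0961, 0.1301]
tcp_rot: [[0.002, 1.0, 0.0], [1.0, -0.002, 0.0], [0.0, 0.0, -1.0]]
ft_force: [-0.6, 0.1, -1.3]
opening: 0.0801
```

Call:
move_arm([
  [8,[-0.15,0,1.5],[0,0,0]],
  [8,[0,0,2.5],[0,0,0]],
  [8,[0,0,2.5],[0,0,0]],
  [8,[0,0,1.3],[0,0,0]],
  [8,[0,0,0.8],[0,0,0]],
  [8,[0,0,0],[0,0,0]],
  [4,[0,0,0],[0,0,0]],
  [2.8,[0,0,0],[0,0,0]],
])

```text
clock: 21.68
eef_pos: [0.5947, -0.0963, 0.0451]
tcp_rot: [[-0.001, 1.0, 0.002], [1.0, 0.001, -0.0], [-0.0, 0.002, -1.0]]
ft_force: [0.7, -0.2, -0.0]
opening: 0.0697
```

Call:
move_arm([
  [2.8,[0,0,0],[0,0,0]],
  [2.8,[0,0,0],[0,0,0]],
  [2.8,[0,0,0],[0,0,0]],
  [2.8,[0,0,0],[0,0,0]],
  [2.8,[0,0,0],[0,0,0]],
  [2.8,[0,0,0],[0,0,0]],
])

```text
clock: 22.18
eef_pos: [0.5939, -0.0968, 0.044]
tcp_rot: [[0.0, 1.0, 0.0], [1.0, -0.0, -0.0], [-0.0, 0.0, -1.0]]
ft_force: [-0.1, -0.5, 1.3]
opening: 0.0334
```

Call:
move_arm([
  [2.8,[0,0,-1],[0,0,0]],
  [2.8,[0,0,-2],[0,0,0]],
  [2.8,[0,0,-2.5],[0,0,0]],
  [2.8,[0.5,0,-2],[0,0,0]],
  [2.8,[1.5,-0.5,-1],[0,0,0]],
  [2.8,[2.5,-0.9,0],[0,0,0]],
  [2.8,[3.5,-1.1,0],[0,0,0]],
  [2.8,[3.5,-1.1,0],[0,0,0]],
])

```text
clock: 22.85
eef_pos: [0.5564, 0.0197, 0.1289]
tcp_rot: [[0.002, 1.0, -0.0], [1.0, -0.002, 0.0], [0.0, -0.0, -1.0]]
ft_force: [0.9, 0.9, -1.9]
opening: 0.0335
```

Call:
move_arm([
  [2.8,[3.5,-1.1,0],[0,0,0]],
  [2.8,[2.7,-1,0],[0,0,0]],
  [2.8,[1.5,-0.6,0],[0,0,0]],
  [2.8,[0,0,0],[0,0,0]],
  [2.8,[0,0,0],[0,0,0]],
])

```text
clock: 23.27
eef_pos: [0.5298, 0.0963, 0.1287]
tcp_rot: [[-0.003, 1.0, -0.001], [1.0, 0.003, -0.0], [-0.0, -0.001, -1.0]]
ft_force: [0.6, 0.1, -1.4]
opening: 0.0333
```

Call:
move_arm([
  [2.8,[-0.1,0.1,0.5],[0,0,0]],
  [2.8,[0,0,1.5],[0,0,0]],
  [2.8,[0,0,2],[0,0,0]],
  [2.8,[0,0,2],[0,0,0]],
  [2.8,[0,0,1.2],[0,0,0]],
  [2.8,[0,0,0.5],[0,0,0]],
  [2.8,[0,0,0.3],[0,0,0]],
  [2.8,[0,0,0],[0,0,0]],
])

```text
clock: 23.93
eef_pos: [0.532, 0.0936, 0.0484]
tcp_rot: [[0.001, 1.0, -0.0], [1.0, -0.001, -0.0], [-0.0, -0.0, -1.0]]
ft_force: [0.4, -0.1, -0.9]
opening: 0.0336
```

Call:
move_arm([
  [2.8,[0,0,0.3],[0,0,0]],
  [2.8,[0,0,0.15],[0,0,0]],
  [2.8,[0,0,0.1],[0,0,0]],
  [2.8,[0,0,0],[0,0,0]],
  [2.8,[0,0,0],[0,0,0]],
])

```text
clock: 24.35
eef_pos: [0.5319, 0.0944, 0.0436]
tcp_rot: [[-0.0, 1.0, 0.001], [1.0, 0.0, 0.0], [0.0, 0.001, -1.0]]
ft_force: [-0.6, 0.2, -1.3]
opening: 0.0335
```

Call:
move_arm([
  [2.8,[0,0,0.1],[0,0,0]],
  [2.8,[0,0,0.1],[0,0,0]],
  [2.8,[0,0,0.07],[0,0,0]],
  [2.8,[0,0,0],[0,0,0]],
])

```text
clock: 24.68
eef_pos: [0.5318, 0.0944, 0.0409]
tcp_rot: [[-0.0, 1.0, 0.0], [1.0, 0.0, 0.0], [0.0, 0.0, -1.0]]
ft_force: [-0.6, -0.5, 2.8]
opening: 0.0334
```

Contact. I release, retreat upwards and back over −y, then check.

Call:
move_arm([
  [6,[0,0,0],[0,0,0]],
  [6,[0,0,0],[0,0,0]],
  [6,[0,0,0],[0,0,0]],
  [6,[0,0,-1],[0,0,0]],
  [6,[0,0,-2.5],[0,0,0]],
  [7,[0,0,-4],[0,0,0]],
  [8,[0,0,-4],[0,0,0]],
  [8,[-1,0,-4],[0,0,0]],
])

```text
clock: 25.35
eef_pos: [0.5314, 0.0852, 0.1979]
tcp_rot: [[-0.001, 1.0, 0.0], [1.0, 0.001, 0.001], [0.001, 0.0, -1.0]]
ft_force: [0.7, -0.5, -1.1]
opening: 0.0772
```

Call:
move_arm([
  [8,[-2,0,-4],[0,0,0]],
  [8,[-2,0,-3],[0,0,0]],
  [8,[0,0,0],[0,0,0]],
  [8,[0,0,0],[0,0,0]],
  [8,[0,0,0],[0,0,0]],
])

```text
clock: 25.77
eef_pos: [0.5311, 0.0457, 0.2626]
tcp_rot: [[0.0, 1.0, -0.001], [1.0, -0.0, 0.0], [0.0, -0.001, -1.0]]
ft_force: [-0.3, 1.0, -0.4]
opening: 0.08
```

```bash
python3 shot.py f; python3 -c "
from h import *
a=cv2.imread('pics/f.png')[:260,130:390]
s=manip.camera('side')[...,::-1][190:320,170:300]; c=manip.camera('scene')[...,::-1][120:200,270:400]
cv2.imwrite('pics/fin.png',np.hstack([cv2.resize(a,(390,390)),np.vstack([cv2.resize(s,(390,390))]) ,np.zeros((390,10,3),np.uint8)]))
cv2.imwrite('pics/fin2.png',cv2.resize(c,None,fx=4,fy=4,interpolation=cv2.INTER_CUBIC))"
```

```text
25.7667 [0.5311 0.0457 0.2626] [-0.2719  1.0169 -0.4107] 0.07997433753559233
```

View pics/fin.png

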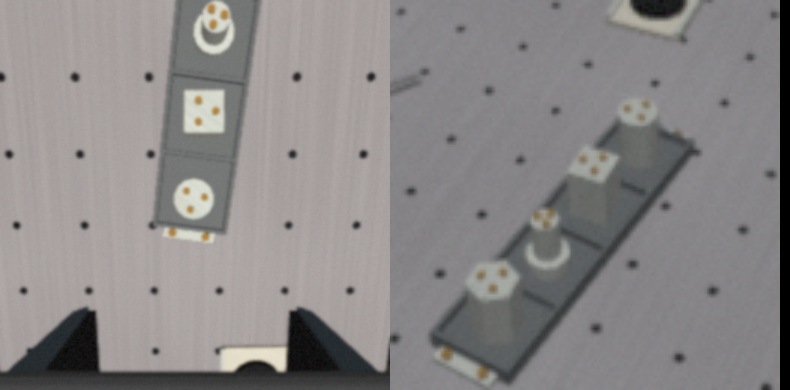

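View pics/fin2.png

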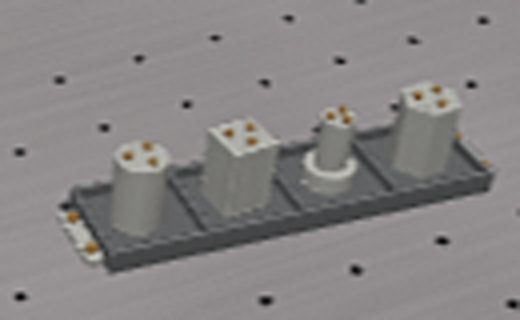

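All four mounts stand upright, each in its own pocket. In scene order from −y they are round, square, stepped, hex, which is the rack order reversed. The gripper is clear.

```bash
python3 -c "
from station import manip
print(manip.close_job())"
```

```text
the job is handed in; nothing more can be done
None
```

All four mounts are in the carrier in reverse order, and I handed the job in at about 26 s of the 96 s allowed. From the scene camera, the rack read hex, stepped, square, round from left to right, and the carrier now reads round, square, stepped, hex.

- **Set-down:** I lowered each mount until light contact showed on the wrist force (about 3–4 N), then released it. The tool height at contact matched the pocket floor for every mount.
- **Last checks:** The final wrist, side and scene pictures show all four mounts upright and inside their pockets, though the wrist view cut off the hex. The gripper was clear, at about 0.26 m. I did not touch the blue and green look-alikes.
- **Disagreement:** The first carrier position from the scene and side cameras alone differed by up to 12 mm. I used the wrist-camera fit instead, and a second wrist picture confirmed it.

No check failed.

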